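Align the quarter-turn stud, fit the gearbox inspection cover and hold it pressed home

TASK

Turn the wing-shaped quarter-turn stud on the gearbox case until its slot lines up with the two witness marks, straight across the case, before you fetch its inspection cover. Then lift the cover by its handle, lower it over the stud and the dowel, and press it fully down against the case's frame, squeezing the sprung seal. Finish while you are still holding it pressed home, never letting go, and leave the other things on the bench where they are.

Things in the scene. Friction and masses are not known exactly. Their poses are not given: they have to be found in the camera images.
- case: Aluminium gearbox case, fixed, 200 (x) x 130 (y) x 90 mm high; origin at the centre of its underside. Its flat top is the frame round a 90 x 76 mm opening, where an 84 x 72 mm rubber seal stands 5 mm proud. On top: the stud at x = +65, y = 0; a fixed dowel, 8 mm across, 14 high, tapered tip, at x = -65, y = 0; dark witness marks at x = 65, y = +-32 mm. A shaft end sticks out of its +x side.
- stud (a joint): Turn of the stud about the vertical, rad, growing anticlockwise from above. 0 or 3.14 (the same by symmetry): lined up with the witness marks, wing along the case's y axis, as the cover's slot needs it. It starts 0.8 to 1.57 rad from the nearer of the two, turns from -0.5 to 3.65, and stays where it is left (friction 0.08 N m).
- stud_top (a point): Top centre of the stud, on its axis, 26 mm above the case's top; turns with it. The wing is an upright steel blade 30 mm long (its y axis), 8 mm thick (its x axis), narrowed to 24 x 5 mm over the top 6 mm; a dark slot runs along its top. The seal, 5 mm high, is 23 mm from the axis.
- cover: Loose aluminium cover, 0.2 to 0.33 kg, flat on the bench, handle up: plate 170 (x) x 100 (y) x 5 mm. Origin at the centre of its underside. Slot through it, 14 (x) x 36 (y) mm, at x = +65 mm for the stud; round hole, 14 mm, at x = -65 mm for the dowel. Fitted, its origin and axes match the case's, 90 mm higher (underside on the case's top).
- cover_slot (a point): Centre of the cover's slot, at the plate's underside.
- cover_handle (a point): Centre of the cover's handle bar, 29 mm above the plate's underside, in the middle of the plate. The bar is 54 mm long (cover's x), 14 mm wide (y) and 14 mm high (22 to 36 mm above the plate's underside), on two posts at its ends.
- seal (a joint): How far the sprung seal is squeezed, m: 0 standing free, about 0.001 to 0.002 under the cover's own weight, 0.005 when the cover bears on the case's frame. The spring is 1600 N/m, so about 6 N of push beyond the cover's weight brings it home; 10 to 20 N holds it firmly.
- bearing: Bystander, leave alone: ball bearing ring, 42 mm across, 14 mm high, flat on the bench.
- wrench: Bystander, leave alone: steel wrench 170 mm long, lying.
- screwdriver: Bystander, leave alone: screwdriver with red handle, 190 mm long, lying.
- jar: Bystander, leave alone: glass jar 60 mm across, 80 mm high.
- gear: Bystander, leave alone: loose gear wheel 76 mm across, 10 mm thick (hub 22 mm high).
- socket: Bystander, leave alone: steel wrench socket standing upright, 24 mm across, 50 mm high.
- tin: Bystander, leave alone: red paint tin 90 mm across, 100 mm high.
Not all that is in view belongs to the job. What is shaped like the cover but orange or yellow is not meant.

How it is judged:
By the outcome, as a careful person would: the job done as asked, in the order asked, and still so for the second after the job is handed in, while the arm keeps its last pose, push and grip.
It also fails if it takes over 58 s, if anything falls off the work surface, if the arm or the gripper's body presses on something with over 40 N, if the wrist force passes 120 N, or if a joint passes its speed limit or range.

ROBOT

A 6-joint arm with a two-finger parallel gripper is mounted at the origin on the work surface. World frame = base frame: x ahead of the robot, y to its left, z up, the work surface at z = 0. Lengths are in mm, angles in rad, forces in N, time in s.
With the tool pointing down it reaches from about 400 to 925 mm from the base axis. Payload 12.5 kg.
Tool frame: the origin (TCP) lies at the centre of the arm's flange, where the gripper is bolted on; the fingertips stand 190 mm ahead of it and the grasp point (between the pads) lies env.grip_point_offset ahead of it (env.grip_point_offset is the distance from the TCP to the grasp point, in mm); z points along the fingers, x is the direction in which the jaws open and shut, and the axes are right-handed (so a half turn about z gives the same grasp; the last joint's range is limited). The gripper opens to 95 mm and grips with 3 to 60 N. Pads are 20 mm wide; open, the fingers measure 119 mm over their backs; the gripper's body (75 mm by 180 mm) begins 59 mm behind the grasp point.
Start: joints at [-1.293, 0.491, 1.559, -0, 1.092, -0.106], TCP at [234.048, -579.523, 404.761] pointing down, gripper open.
Joint ranges: [-3.1, 3.1], [-0.84, 2.19], [0.05, 2.79], [-1.13, 4.28], [0.06, 2.93], [-2.69, 2.69]. Speed limits (rad/s): [2.22, 2.22, 2.79, 3.14, 3.14, 3.14].

INTERFACE

Orientations are given as [roll, pitch, yaw] about the fixed x, y, z axes, in that order (R = Rz(yaw) Ry(pitch) Rx(roll)).
In Python, from cell import state, read_camera, camera_model, job_done, env gives the robot as it stands.
- The arm moves only by the tool arm_command, never from a script. Its argument "steps" is a list of rows, each a list of 6 numbers: the shift along the tool's x, y, z in cm, then the turn, a rotation vector about the tool's x, y, z in degrees. In form: [[dx, dy, dz, rx, ry, rz], ...]. A call has 1 to 12 rows; each row is the pose to reach, as a shift and turn from the pose commanded when the call began, along the tool's axes at that moment; what a row does not reach only later rows make up. A row lasts 1/12 s, in which the tool goes at most 41.7 mm and 7.16 degrees, less where a joint would pass 70% of its speed; a pose out of reach is approached as far as the arm can. A call with a gripper value outside its range is refused whole. "jaw" is the finger opening in cm, from 0 to 9.51, set as the call begins (left out, the last holds). The fingers move at their own pace and stop on an object; the grip force is fixed at half the most. Time passes only in rows, so rows that repeat a pose let the fingers close. It gives the time, the measured TCP pose, the force and the opening at its end, in the units of the state.
- state(): the state, without advancing time (a new reading comes with each control period).
- read_camera(name): name is "scene" or "side" or "wrist"; returns the picture (420x560x3 uint8, red, green, blue); there is no depth.
- camera_model(name): a dict with "K" (3x3 intrinsics, pixels), "xyz" and "rotation" of the camera in the world. Camera axes: x right, y up, looking along -z (the intrinsics and any distortion apply to the point x, -y, -z); pixel columns grow to the right and rows downward; lengths in mm; the calibration is good to about 2 mm. A picture is of the moment at which its call begins: read the wrist's pose just before it. camera_model takes no time and is no camera call; for the wrist camera it gives the pose at the moment of the call.
- job_done(): hands the job in, once; it reports no verdict.
The state is a dict: "t": time; "joints": joint angles; "qvel": joint speeds; "tau": joint torques, N m; "eef_pos": TCP position; "tcp_rot": TCP orientation; "ft_force": force on the tool from outside, world axes, zero at the start; "moment": the same for the moment, N m; "opening": opening from 0.0 (shut) to 1.0 (fully open).
Only numpy, scipy, OpenCV 4.12 (cv2) and the standard library are available. Lean on these libraries where they do the work, as an engineer would, in place of code of your own. Each camera call takes 0.05 s, during which the arm holds its last target. There are 200 camera calls.

## Working session

There is one attempt and no reset: what is moved stays moved. The work goes in short steps, Python scripts to look and compute and a tool call to move; the robot and the scene stay as the last step left them, time stands still between calls to the robot, and variables do not carry over. Pictures are saved under pics/ and viewed, about 8 in all and at most 12, crops included, and the job is handed in when it is done.

Besides the shell and the picture viewer there is one more tool, called as a command line: name --pt "numbers of a row" for each row, then --argument value for the rest. arm_command: Moves the arm, as the interface text tells. Its arguments: {"type":"object","properties":{"steps":{"type":"array"},"jaw":{"type":"number"}},"required":["steps"]}

```bash
ls; mkdir -p pics
python3 - <<'E'
from cell import *
import cv2,numpy as np
s=state();print(s['t'],s['eef_pos'],s['tcp_rot'],s['opening'],env.grip_point_offset)
a=read_camera('scene');b=read_camera('side')
for n in('scene','side','wrist'):
    m=camera_model(n);print(n,m)
cv2.imwrite('pics/scene0.png',a[...,::-1]);cv2.imwrite('pics/side0.png',b[...,::-1])
E
```

```text
pics
0.0 [ 234.03138511 -579.48682742  404.17182767] [-3.14148062e+00  1.11892148e-03 -1.18700164e+00] 1.001983204906429 171.3
scene {'K': array([[412.72463511,   0.        , 280.8210368 ],
       [  0.        , 412.72463511, 207.35341992],
       [  0.        ,   0.        ,   1.        ]]), 'xyz': array([1043.90694183, -234.08059752,  797.6567252 ]), 'rotation': array([ 0.70785251, -0.00216937,  1.02198431])}
side {'K': array([[500.45509674,   0.        , 281.42851312],
       [  0.        , 500.45509674, 212.05700474],
       [  0.        ,   0.        ,   1.        ]]), 'xyz': array([-133.29211995,  706.39202875,  922.86266356]), 'rotation': array([ 0.85130641, -0.01916646, -2.29973257])}
wrist {'K': array([[298.49347402,   0.        , 277.67103939],
       [  0.        , 298.49347402, 209.41894878],
       [  0.        ,   0.        ,   1.        ]]), 'xyz': array([ 309.43473529, -550.33672336,  383.63708876]), 'rotation': array([-0.28461178,  0.00123831, -1.18679128])}
```

View pics/scene0.png

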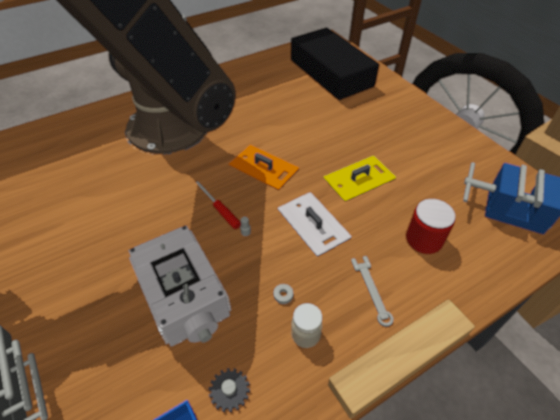

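View pics/side0.png

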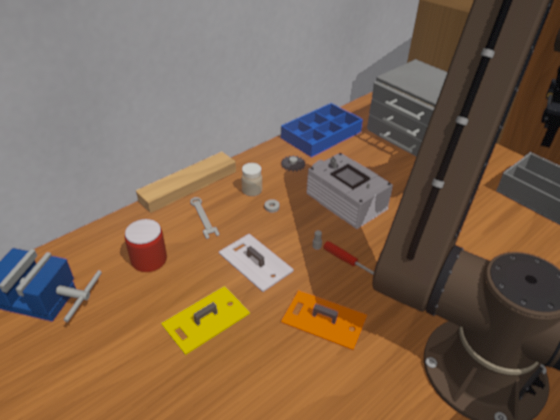

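The aluminium cover is the grey-white plate, at scene (314,222) and side (256,262). The lookalikes are orange (scene 265,166) and yellow (scene 360,177). The case is at scene (180,285) and side (348,186), with its stud end towards scene (187,295).

```bash
cat > h.py <<'E'
from cell import *
import cv2,numpy as np
from scipy.spatial.transform import Rotation as R
def cast(m,uv,z):
    uv=np.atleast_2d(np.array(uv,float)); K=m['K']
    d=np.c_[(uv[:,0]-K[0,2])/K[0,0],-(uv[:,1]-K[1,2])/K[1,1],-np.ones(len(uv))]
    d=R.from_euler('xyz',m['rotation']).apply(d); o=np.array(m['xyz'])
    return o+d*((z-o[2])/d[:,2])[:,None]
def proj(m,P):
    p=R.from_euler('xyz',m['rotation']).inv().apply(np.atleast_2d(P)-m['xyz']); K=m['K']
    return np.c_[K[0,0]*p[:,0]/-p[:,2]+K[0,2],K[1,1]*-p[:,1]/-p[:,2]+K[1,2]]
def go(xyz,rpy):
    "shift (cm) and turn (deg rotvec) in tool axes from the present pose"
    s=state();T=R.from_euler('xyz',s['tcp_rot'])
    return np.round(T.inv().apply(np.array(xyz)-s['eef_pos'])/10,2),np.round(np.degrees((T.inv()*R.from_euler('xyz',rpy)).as_rotvec()),1)
def blob(img,f,amin=80):
    hsv=cv2.cvtColor(img,cv2.COLOR_RGB2HSV).astype(int)
    mk=f(hsv[...,0],hsv[...,1],hsv[...,2]).astype(np.uint8)
    cs,_=cv2.findContours(mk,cv2.RETR_EXTERNAL,cv2.CHAIN_APPROX_NONE)
    return sorted([c for c in cs if cv2.contourArea(c)>amin],key=cv2.contourArea)[::-1]
E
python3 - <<'E'
from h import *
sc,sd=camera_model('scene'),camera_model('side')
f=lambda x:np.round(x,0).tolist()
print('case opening centre',f(cast(sc,[[175,271]],90)),f(cast(sd,[[349,177]],92)))
print('case top corners scene',f(cast(sc,[[131,249],[184,229],[227,294],[164,329]],90)))
print('case top corners side',f(cast(sd,[[309,173],[342,155],[389,184],[356,204]],90)))
print('stud base',f(cast(sc,[[187,300]],95)))
print('cover corners scene',f(cast(sc,[[279,208],[312,194],[350,236],[320,252]],5)))
print('cover corners side',f(cast(sd,[[220,253],[256,236],[292,268],[263,288]],5)))
print('cover slot',f(cast(sc,[[331,240]],5)),f(cast(sd,[[239,247]],5)))
for n,p in dict(orange=(265,166),yellow=(360,177),tin=(432,240),jar=(307,340),sock=(244,235),bearing=(284,297),driver=(226,212),gear=(229,390)).items(): print(n,f(cast(sc,[p],5)))
E
```

```text
case opening centre [[561.0, -184.0, 90.0]] [[552.0, -176.0, 92.0]]
case top corners scene [[463.0, -242.0, 90.0], [472.0, -127.0, 90.0], [661.0, -119.0, 90.0], [665.0, -247.0, 90.0]]
case top corners side [[638.0, -107.0, 90.0], [639.0, -241.0, 90.0], [462.0, -238.0, 90.0], [464.0, -106.0, 90.0]]
stud base [[635.0, -189.0, 95.0]]
cover corners scene [[466.0, 116.0, 5.0], [469.0, 214.0, 5.0], [629.0, 215.0, 5.0], [629.0, 128.0, 5.0]]
cover corners side [[620.0, 219.0, 5.0], [609.0, 110.0, 5.0], [463.0, 115.0, 5.0], [461.0, 211.0, 5.0]]
cover slot [[615.0, 170.0, 5.0]] [[606.0, 169.0, 5.0]]
orange [[315.0, 162.0, 5.0]]
yellow [[485.0, 360.0, 5.0]]
tin [[739.0, 374.0, 5.0]]
jar [[788.0, -15.0, 5.0]]
sock [[494.0, 1.0, 5.0]]
bearing [[684.0, -4.0, 5.0]]
driver [[408.0, -4.0, 5.0]]
gear [[793.0, -190.0, 5.0]]
```

```bash
python3 -c "
from h import *
print(go([622,-180,400],[np.pi,0,-1.187]))"
```

```text
(array([-22.51, -50.93,   0.45]), array([-0. ,  0.1,  0. ]))
```

arm_command --pt "-1.6 -3.7 0 0 0 0" --pt "-3.2 -7.3 0 0 0 0" --pt "-4.9 -11 0 0 0 0" --pt "-6.5 -14.7 0 0 0 0" --pt "-8.1 -18.4 0 0 0 0" --pt "-9.7 -22 0 0 0 0" --pt "-11.4 -25.7 0 0 0 0" --pt "-13 -29.4 0 0 0 0" --pt "-14.6 -33 0 0 0 0" --pt "-16.2 -36.7 0 0 0 0" --pt "-17.9 -40.4 0 0 0 0" --pt "-19.5 -44.1 0 0 0 0"

```text
t: 1.1
eef_pos: [571.0, -231.8, 404.5]
tcp_rot: [3.141, 0.0, -1.187]
ft_force: [0.6, -0.3, 0.1]
opening: 0.999
```

arm_command --pt "-1.5 -3.5 0.2 0 0 0" --pt "-3 -6.8 0.4 0 0 0" --pt "-3 -6.8 0.4 0 0 0" --pt "-3 -6.8 0.4 0 0 0" --pt "-3 -6.8 0.4 0 0 0"

```text
t: 1.52
eef_pos: [621.6, -180.3, 400.3]
tcp_rot: [3.141, 0.0, -1.187]
ft_force: [0.5, -0.1, 0.9]
opening: 0.999
```

```bash
python3 -c "
from h import *
s=state();print(s['t'],s['eef_pos'],s['tcp_rot'],s['ft_force'])
m=camera_model('wrist');a=read_camera('wrist')
np.save('w1.npy',a);import pickle;pickle.dump(m,open('w1.pkl','wb'))
cv2.imwrite('pics/w1.png',a[...,::-1]);print(m['xyz'],m['rotation'])
print(proj(m,[[622,-180,116],[560,-180,90]]).round())"
```

```text
1.5167 [ 621.58171025 -180.34221136  400.31241208] [ 3.14075451e+00  3.96577858e-04 -1.18650242e+00] [ 0.53995185 -0.05107026  0.90488955]
[ 696.94666416 -151.1778845   379.6346872 ] [-2.85559087e-01  6.83307382e-04 -1.18628765e+00]
[[276. 212.]
 [255. 257.]]
```

View pics/w1.png

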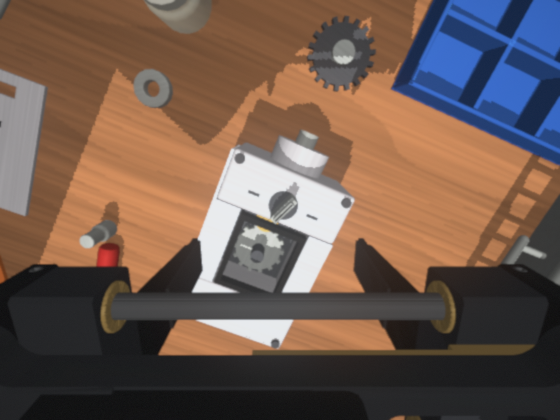

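The wrist view shows the stud at about (284,205), with witness marks near (253,193) and (312,217). I'll crop in closely.

```bash
python3 -c "
from h import *
import pickle
a=np.load('w1.npy');m=pickle.load(open('w1.pkl','rb'))
c=a[130:250,210:370];cv2.imwrite('pics/w1c.png',cv2.resize(c,None,fx=5,fy=5,interpolation=cv2.INTER_CUBIC)[...,::-1])
P=cast(m,[[253,193],[312,217]],90);print(P,P.mean(0))
print(cast(m,[[239,158],[346,203],[275,343]],90))"
```

```text
[[ 624.62178721 -153.7424488    90.        ]
 [ 623.71308132 -218.32712326   90.        ]] [ 624.16743426 -186.03478603   90.        ]
[[ 651.90035324 -129.03225748   90.        ]
 [ 650.04577594 -244.00536682   90.        ]
 [ 466.63268095 -240.80627975   90.        ]]
```

View pics/w1c.png

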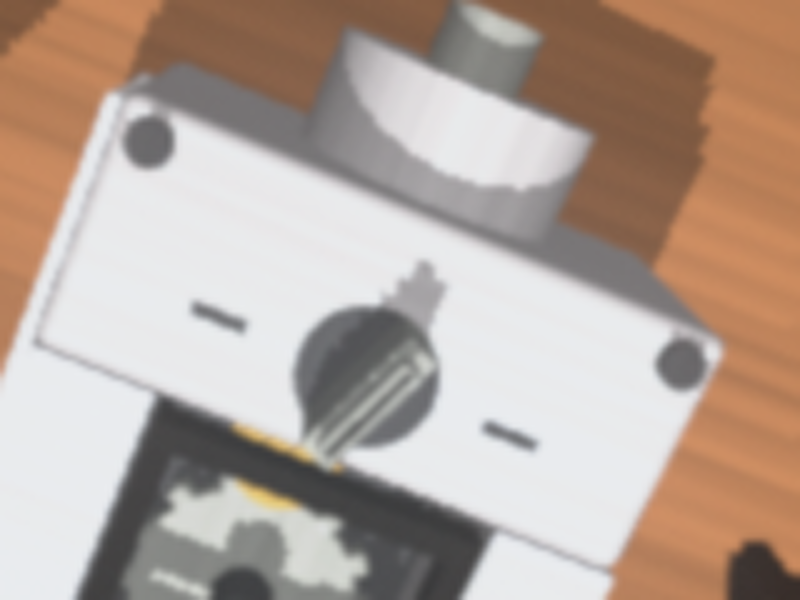

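The blade's slot runs from crop (318,455) to (425,357), and the marks are at crop (218,317) and (511,436). The blade is well off the mark line.

```bash
python3 -c "
from h import *
import pickle
m=pickle.load(open('w1.pkl','rb'))
w=lambda p:[(210+x/5-.4,130+y/5-.4) for x,y in p]
P=cast(m,w([(218,317),(511,436)]),90);d=P[0]-P[1];cy=np.arctan2(d[1],d[0])-np.pi/2
print('marks',P,P.mean(0),np.hypot(*d[:2]),'case yaw',cy)
B=cast(m,w([(318,455),(425,357)]),116);d=B[0]-B[1];b=np.arctan2(d[1],d[0])
print('blade',B,B.mean(0),np.hypot(*d[:2]),'stud angle',(b-cy-np.pi/2)%np.pi,'dir',b%np.pi)
H=cast(m,w([(148,141),(681,363)]),90);print(H)
"
```

```text
marks [[ 624.6964863  -153.92696534   90.        ]
 [ 623.83232128 -218.05165193   90.        ]] [ 624.26440379 -185.98930864   90.        ] 64.1305092165567 case yaw -0.013475507728531344
blade [[ 613.51625749 -180.25451906  116.        ]
 [ 638.3569217  -191.36363559  116.        ]] [ 625.93658959 -185.80907732  116.        ] 27.21159805018954 stud angle 1.163736366167504 dir 2.721057185233869
[[ 652.15221806 -129.14553974   90.        ]
 [ 650.72140257 -243.4575414    90.        ]]
```

```bash
python3 -c "
from h import *
print(go([625.2,-185.9,330],[np.pi,0,1.150]))"
```

```text
(array([ 0.61, -0.18,  7.06]), array([   0. ,    0. , -133.9]))
```

arm_command --pt "0.6 -0.2 0.6 0 0 -7" --pt "0.6 -0.2 1.2 0 0 -14" --pt "0.6 -0.2 1.8 0 0 -21" --pt "0.6 -0.2 2.4 0 0 -28" --pt "0.6 -0.2 3 0 0 -35" --pt "0.6 -0.2 3.6 0 0 -42" --pt "0.6 -0.2 4.2 0 0 -49" --pt "0.6 -0.2 4.8 0 0 -56" --pt "0.6 -0.2 5.4 0 0 -63" --pt "0.6 -0.2 6 0 0 -70" --pt "0.6 -0.2 6.5 0 0 -77" --pt "0.6 -0.2 7 0 0 -84" --jaw 4.5

```text
t: 2.57
eef_pos: [625.1, -186.6, 330.8]
tcp_rot: [3.141, -0.0, 0.283]
ft_force: [0.5, -0.2, 0.1]
opening: 0.476
```

arm_command --pt "0 0 0 0 0 -7" --pt "0 0 0 0 0 -14" --pt "0 0 0 0 0 -21" --pt "0 0 0 0 0 -28" --pt "0 0 0 0 0 -35" --pt "0 0 0 0 0 -42" --pt "0 0 0 0 0 -49" --pt "0 0 0 0 0 -49.9" --pt "0 0 0 0 0 -49.9" --pt "0 0 0 0 0 -49.9"

```text
t: 3.4
eef_pos: [625.5, -185.8, 330.9]
tcp_rot: [3.141, 0.0, 1.145]
ft_force: [-0.5, -0.4, 0.0]
opening: 0.475
```

```bash
python3 -c "
from h import *
s=state();print(s['t'],s['eef_pos'],s['tcp_rot'],s['opening'],s['ft_force'],go([625.2,-185.9,288],[np.pi,0,1.150]))
m=camera_model('wrist');a=read_camera('wrist')
q=proj(m,[[625.2,-185.9,116]])[0].round().astype(int);print(q)
np.save('w2.npy',a);import pickle;pickle.dump(m,open('w2.pkl','wb'))
x,y=q;c=a[max(y-70,0):y+50,x-80:x+80];cv2.imwrite('pics/w2c.png',cv2.resize(c,None,fx=5,fy=5,interpolation=cv2.INTER_CUBIC)[...,::-1])"
```

```text
3.4 [ 625.49107906 -185.81484888  330.89934948] [3.14140723e+00 8.64853523e-05 1.14517543e+00] 0.4751888051363323 [-0.46023359 -0.39896082  0.02092549] (array([-0.02, -0.02,  4.29]), array([ 0. ,  0. , -0.3]))
[277 238]
```

View pics/w2c.png

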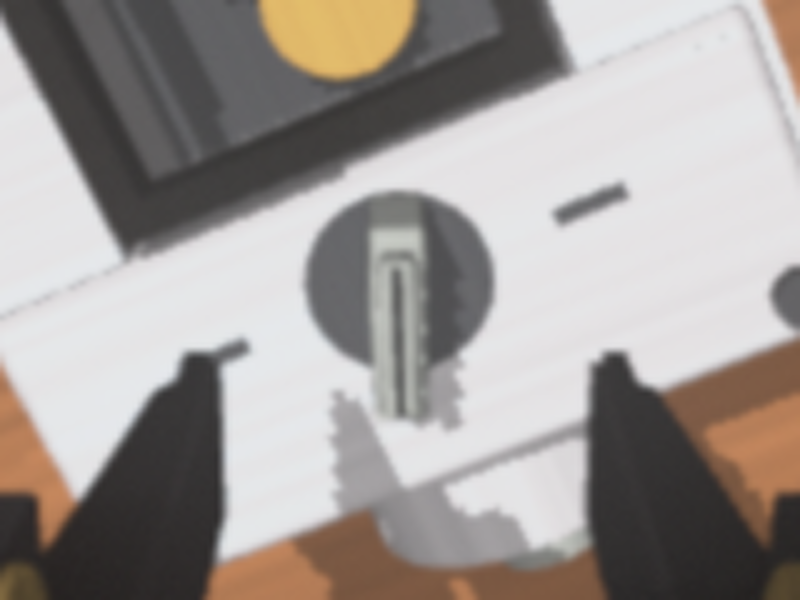

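The blade stands upright in the picture and is centred between the fingers: its slot is at crop x 400, and the fingers' inner edges are at 222 and 590. I'll descend and grip.

arm_command --pt "0 0 1.1 0 0 -0.2" --pt "0 0 2.2 0 0 -0.2" --pt "0 0 3.3 0 0 -0.2" --pt "0 0 4.0 0 0 -0.2" --pt "0 0 4.25 0 0 -0.2" --pt "0 0 4.25 0 0 -0.2" --pt "0 0 4.25 0 0 -0.2"

```text
t: 4.03
eef_pos: [626.0, -185.1, 288.1]
tcp_rot: [-3.142, 0.0, 1.153]
ft_force: [-0.1, 1.2, 0.2]
opening: 0.476
```

arm_command --pt "0 0 0 0 0 0" --pt "0 0 0 0 0 0" --pt "0 0 0 0 0 0" --pt "0 0 0 0 0 0" --pt "0 0 0 0 0 0" --pt "0 0 0 0 0 0" --jaw 0

```text
t: 4.53
eef_pos: [625.8, -185.2, 288.4]
tcp_rot: [3.141, 0.0, 1.154]
ft_force: [-7.0, -16.2, 2.7]
opening: 0.11
```

arm_command --pt "-0.04 0 0 0 0 0" --pt "-0.08 0 0 0 0 0" --pt "-0.08 0 0 0 0 0" --pt "-0.08 0 0 0 0 0"

```text
t: 4.87
eef_pos: [625.3, -186.4, 288.4]
tcp_rot: [3.141, 0.001, 1.154]
ft_force: [-3.2, -5.1, 1.1]
opening: 0.079
```

arm_command --pt "-0.03 0 0 0 0 6" --pt "-0.03 0 0 0 0 12" --pt "-0.03 0 0 0 0 18" --pt "-0.03 0 0 0 0 24" --pt "-0.03 0 0 0 0 30" --pt "-0.03 0 0 0 0 36" --pt "-0.03 0 0 0 0 42" --pt "-0.03 0 0 0 0 48" --pt "-0.03 0 0 0 0 54" --pt "-0.03 0 0 0 0 60" --pt "-0.03 0 0 0 0 66" --pt "-0.03 0 0 0 0 67"

```text
t: 5.87
eef_pos: [623.7, -187.9, 288.3]
tcp_rot: [3.139, 0.006, -0.022]
ft_force: [-18.8, -16.3, 7.3]
opening: 0.078
```

arm_command --pt "0 0 0 0 0 0" --pt "0 0 0 0 0 0" --pt "0 0 0 0 0 0"

```text
t: 6.12
eef_pos: [623.7, -187.9, 288.3]
tcp_rot: [3.139, 0.006, -0.016]
ft_force: [-17.8, -15.0, 6.6]
opening: 0.085
```

arm_command --pt "-0.05 0.04 0 0 0 0" --pt "-0.1 0.08 0 0 0 0" --pt "-0.1 0.08 0 0 0 0" --pt "-0.1 0.08 0 0 0 0"

```text
t: 6.45
eef_pos: [623.3, -188.1, 288.4]
tcp_rot: [3.14, 0.004, -0.016]
ft_force: [-12.4, -9.9, 5.0]
opening: 0.078
```

arm_command --pt "-0.05 0.05 0 0 0 0" --pt "-0.1 0.1 0 0 0 0" --pt "-0.1 0.1 0 0 0 0" --pt "-0.1 0.1 0 0 0 0"

```text
t: 6.78
eef_pos: [622.8, -188.4, 288.4]
tcp_rot: [3.141, 0.002, -0.016]
ft_force: [-6.6, -4.8, 2.6]
opening: 0.082
```

arm_command --pt "0 0 0 0 0 0" --pt "0 0 0 0 0 0" --pt "0 0 0 0 0 0" --pt "0 0 0 0 0 0" --jaw 4

```text
t: 7.12
eef_pos: [623.5, -187.7, 288.2]
tcp_rot: [-3.142, -0.0, -0.016]
ft_force: [0.2, 0.2, 0.6]
opening: 0.308
```

arm_command --pt "0 0 -2 0 0 0" --pt "0 0 -4 0 0 0" --pt "0 0 -6 0 0 0" --pt "0 0 -8 0 0 0" --pt "0 0 -9 0 0 0" --pt "0 0 -9 0 0 0"

```text
t: 7.62
eef_pos: [623.6, -187.8, 380.4]
tcp_rot: [3.14, -0.004, -0.016]
ft_force: [-0.3, 0.7, 0.1]
opening: 0.416
```

```bash
python3 -c "
from h import *
s=state();print(s['t'],s['eef_pos'],s['tcp_rot'],s['opening'],s['ft_force'])
m=camera_model('wrist');a=read_camera('wrist')
q=proj(m,[[624,-187,100]])[0].round().astype(int);print(q)
np.save('w3.npy',a);import pickle;pickle.dump(m,open('w3.pkl','wb'))
x,y=q;x0,y0=x-80,max(y-60,0);print(x0,y0);c=a[y0:y0+120,x0:x0+160];cv2.imwrite('pics/w3c.png',cv2.resize(c,None,fx=5,fy=5,interpolation=cv2.INTER_CUBIC)[...,::-1])"
```

```text
7.6167 [ 623.57686384 -187.78547414  380.4227683 ] [ 3.14021763 -0.00355249 -0.01569276] 0.416100915571054 [-0.27011394  0.74550181  0.05857905]
[275 211]
195 151
```

View pics/w3c.png

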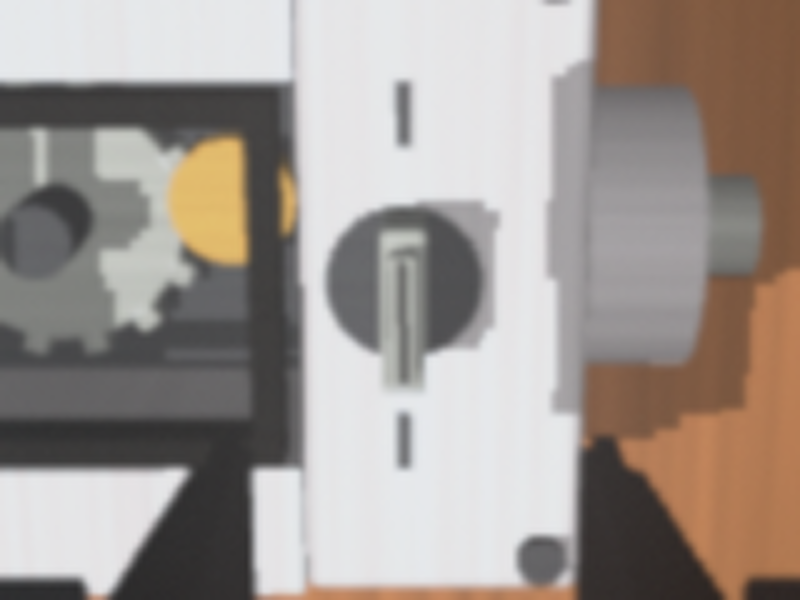

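The stud is now aligned: its slot at crop x 403 lies between the marks at (403,114) and (404,441). Next, the refined case position and the cover.

```bash
python3 -c "
from h import *
import pickle
m=pickle.load(open('w3.pkl','rb'))
w=lambda p:[(195+x/5-.4,151+y/5-.4) for x,y in p]
P=cast(m,w([(403,114),(404,441)]),90);d=P[0]-P[1];print(P,P.mean(0),np.hypot(*d[:2]),np.arctan2(d[1],d[0])-np.pi/2)
B=cast(m,w([(402,262),(404,382)]),116);print(B,B.mean(0))
print(go([543,165,400],[np.pi,0,-1.55]))"
```

```text
[[ 624.64166867 -154.10525828   90.        ]
 [ 623.69627935 -217.96715925   90.        ]] [ 624.16897401 -186.03620876   90.        ] 63.86889819700338 -0.014802570078592536
[[ 624.19512397 -174.93983405  116.        ]
 [ 624.15329637 -196.47736741  116.        ]] [ 624.17421017 -185.70860073  116.        ]
(array([ -8.59, -35.14,  -2.16]), array([-0. , -0.1, 87.9]))
```

arm_command --pt "-0.7 -2.7 -0.2 0 0 6.8" --pt "-1.3 -5.4 -0.3 0 0 13.5" --pt "-2 -8.1 -0.5 0 0 20.3" --pt "-2.6 -10.8 -0.7 0 0 27" --pt "-3.3 -13.5 -0.8 0 0 33.8" --pt "-4 -16.2 -1 0 0 40.6" --pt "-4.6 -18.9 -1.2 0 0 47.3" --pt "-5.3 -21.6 -1.3 0 0 54" --pt "-5.9 -24.3 -1.5 0 0 60.8" --pt "-6.6 -27 -1.7 0 0 67.6" --pt "-7.3 -29.7 -1.8 0 0 74.4" --pt "-7.9 -32.4 -2 0 0 81.1" --jaw 5

```text
t: 8.67
eef_pos: [548.9, 138.6, 396.6]
tcp_rot: [3.139, -0.0, -1.437]
ft_force: [-0.1, -0.1, -0.2]
opening: 0.526
```

```bash
python3 -c "
from h import *
print(go([543,165,400],[np.pi,0,-1.55]))"
```

```text
(array([-2.7 ,  0.23, -0.34]), array([ 0.1, -0. ,  6.5]))
```

arm_command --pt "-1.4 0.1 -0.2 0 0 3.3" --pt "-2.7 0.2 -0.3 0 0 6.5" --pt "-2.7 0.2 -0.3 0 0 6.5" --pt "-2.7 0.2 -0.3 0 0 6.5"

```text
t: 9.0
eef_pos: [543.7, 164.0, 400.0]
tcp_rot: [3.14, -0.0, -1.542]
ft_force: [-1.1, -0.8, -0.3]
opening: 0.523
```

```bash
python3 -c "
from h import *
s=state();print(s['t'],s['eef_pos'],s['tcp_rot'],s['opening'],s['ft_force'])
m=camera_model('wrist');a=read_camera('wrist')
import pickle;np.save('w4.npy',a);pickle.dump(m,open('w4.pkl','wb'))
cv2.imwrite('pics/w4c.png',cv2.resize(a[60:340,120:440],None,fx=2.1,fy=2.1,interpolation=cv2.INTER_CUBIC)[...,::-1])
print(proj(m,[[543,165,36],[608,168,5]]))"
```

```text
9.0 [543.70363223 164.00954438 400.04031095] [ 3.13997267e+00 -4.33423397e-04 -1.54178889e+00] 0.5227071851754257 [-1.08583395 -0.79868035 -0.3341315 ]
[[276.228602   193.72202982]
 [275.37612367 135.81861709]]
```

View pics/w4c.png

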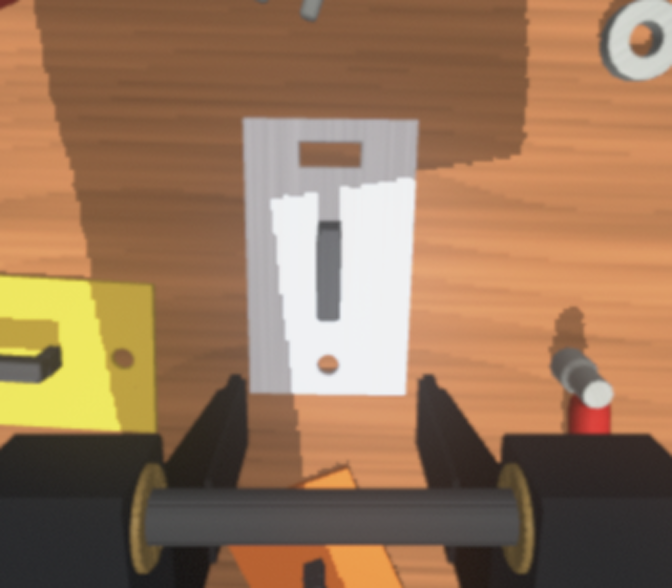

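This is the grey cover. Its slot is at crop (331,154), the hole at (328,365), and the handle top runs from (329,232) to (329,320).

```bash
python3 -c "
from h import *
import pickle
m=pickle.load(open('w4.pkl','rb'))
w=lambda p:[(120+x/2.1-.3,60+y/2.1-.3) for x,y in p]
C=cast(m,w([(243,118),(419,120),(406,395),(250,394)]),5);print(C,C.mean(0))
S=cast(m,w([(331,154),(328,365)]),5);d=S[0]-S[1];print(S,S.mean(0),np.hypot(*d[:2]),'yaw',np.arctan2(d[1],d[0]))
H=cast(m,w([(329,232),(329,320)]),36);print(H,H.mean(0))
"
```

```text
[[629.77319759 216.43554249   5.        ]
 [631.61931789 116.09792845   5.        ]
 [461.67992652 112.85222275   5.        ]
 [459.4235761  213.74032451   5.        ]] [545.62400453 164.78150455   5.        ]
[[611.3586753  165.72816494   5.        ]
 [480.92174201 163.86932558   5.        ]] [546.14020865 164.79874526   5.        ] 130.45017765151613 yaw 0.01424990218795236
[[570.89602507 165.61859745  36.        ]
 [520.35595987 164.20240368  36.        ]] [545.62599247 164.91050057  36.        ]
```

```bash
python3 -c "
from h import *
print(go([545.8,164.8,201],[np.pi,0,-1.555]))"
```

```text
(array([-0.14, -0.22, 19.92]), array([ 0.1, -0. ,  0.7]))
```

arm_command --pt "-0.1 -0.2 3 0 0 0.7" --pt "-0.1 -0.2 6 0 0 0.7" --pt "-0.1 -0.2 9 0 0 0.7" --pt "-0.1 -0.2 12 0 0 0.7" --pt "-0.1 -0.2 14.5 0 0 0.7" --pt "-0.1 -0.2 16.5 0 0 0.7" --pt "-0.1 -0.2 18 0 0 0.7" --pt "-0.1 -0.2 19 0 0 0.7" --pt "-0.1 -0.2 19.7 0 0 0.7" --pt "-0.1 -0.2 19.9 0 0 0.7" --pt "-0.1 -0.2 19.9 0 0 0.7" --pt "-0.1 -0.2 19.9 0 0 0.7"

```text
t: 10.05
eef_pos: [546.0, 164.7, 202.8]
tcp_rot: [-3.141, 0.0, -1.557]
ft_force: [-0.6, 0.4, 0.6]
opening: 0.525
```

arm_command --pt "0 0 0 0 0 0" --pt "0 0 0 0 0 0" --pt "0 0 0 0 0 0" --pt "0 0 0 0 0 0" --pt "0 0 0 0 0 0" --pt "0 0 0 0 0 0" --pt "0 0 0 0 0 0" --jaw 0

```text
t: 10.63
eef_pos: [545.8, 164.9, 202.3]
tcp_rot: [-3.141, 0.0, -1.557]
ft_force: [-0.4, -0.1, 1.3]
opening: 0.139
```

arm_command --pt "0 0 -0.5 0 0 0" --pt "0 0 -2 0 0 0" --pt "0 0 -4 0 0 0" --pt "0 0 -7 0 0 0" --pt "0 0 -10 0 0 0" --pt "0 0 -13 0 0 0" --pt "0 0 -16 0 0 0" --pt "0 0 -18 0 0 0" --pt "0 0 -18.5 0 0 0" --pt "0 0 -18.5 0 0 0"

```text
t: 11.47
eef_pos: [545.6, 164.8, 388.2]
tcp_rot: [-3.139, 0.0, -1.557]
ft_force: [0.1, -0.1, -2.7]
opening: 0.147
```

```bash
python3 -c "
from h import *
s=state();print(s['ft_force'],s['moment'],s['opening'])
print(go([559.2,-185.1,385],[np.pi,0,-1.585]))"
```

```text
[ 0.11536471 -0.11381932 -2.68796921] [-0.00436888  0.03407491  0.00160689] 0.14685181265041003
(array([35.  , -0.88,  0.32]), array([-0.1,  0. ,  1.6]))
```

arm_command --pt "2 0 0 0 0 0.2" --pt "5 -0.1 0 0 0 0.4" --pt "8.5 -0.2 0 0 0 0.6" --pt "12 -0.3 0 0 0 0.8" --pt "15.5 -0.4 0 0 0 1" --pt "19 -0.5 0 0 0 1.2" --pt "22.5 -0.6 0 0 0 1.4" --pt "26 -0.7 0 0 0 1.6" --pt "29.5 -0.8 0 0 0 1.6" --pt "32.5 -0.9 0 0 0 1.6" --pt "34.3 -0.9 0 0 0 1.6" --pt "35 -0.9 0 0 0 1.6"

```text
t: 12.47
eef_pos: [559.3, -187.6, 384.8]
tcp_rot: [3.139, 0.001, -1.587]
ft_force: [-0.5, 0.1, -3.2]
opening: 0.145
```

arm_command --pt "0 0 1.5 0 0 0" --pt "0 0 3.2 0 0 0" --pt "0 0 4 0 0 0" --pt "0 0 4 0 0 0" --pt "0 0 4 0 0 0" --pt "0 0 4 0 0 0"

```text
t: 12.97
eef_pos: [559.8, -184.7, 347.6]
tcp_rot: [-3.141, -0.0, -1.584]
ft_force: [0.9, 0.1, -2.8]
opening: 0.147
```

```bash
python3 -c "
from h import *
s=state();print(s['t'],s['eef_pos'],s['tcp_rot'],s['ft_force'],go([559.2,-185.1,330],[np.pi,0,-1.585]))
m=camera_model('wrist');a=read_camera('wrist')
import pickle;np.save('w5.npy',a);pickle.dump(m,open('w5.pkl','wb'))
cv2.imwrite('pics/w5c.png',cv2.resize(a[0:280,120:440],None,fx=2.1,fy=2.1,interpolation=cv2.INTER_CUBIC)[...,::-1])
z=s['eef_pos'][2]-202.3
print(z,proj(m,[[624.2,-186,z+5],[624.2,-186,116]]))"
```

```text
12.9667 [ 559.83682752 -184.70169284  347.61192054] [-3.14124995e+00 -2.69368190e-04 -1.58440180e+00] [ 0.89922239  0.12145029 -2.77237333] (array([0.04, 0.06, 1.76]), array([-0., -0.,  0.]))
145.31192053703995 [[277.3879534  152.16453991]
 [277.45204767 147.39093277]]
```

View pics/w5c.png

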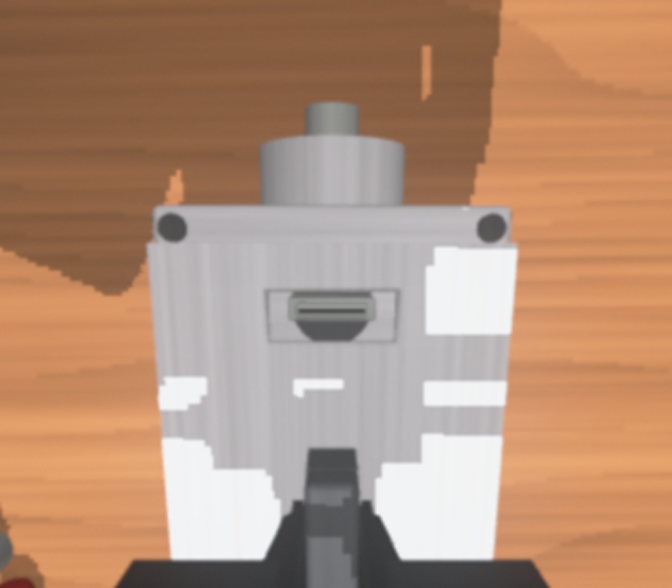

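The blade's top slot is at crop (332,310), inside the cover's slot (265–400 across, 290–341 down, centre (332,315)). I'll measure the offset.

```bash
python3 -c "
from h import *
import pickle
m=pickle.load(open('w5.pkl','rb'))
w=lambda p:[(120+x/2.1-.3,y/2.1-.3) for x,y in p]
S=cast(m,w([(265,290),(400,290),(400,341),(265,341)]),150.3);print(S,S.mean(0))
print(cast(m,w([(332,310)]),116), cast(m,w([(150,245),(517,247)]),150.3))"
```

```text
[[ 632.612651   -167.95661587  150.3       ]
 [ 632.1164614  -205.0092771   150.3       ]
 [ 618.1737426  -205.24838806  150.3       ]
 [ 618.68005951 -167.35311401  150.3       ]] [ 625.39572863 -186.39184876  150.3       ]
[[ 624.24583261 -186.23894202  116.        ]] [[ 644.81687184 -137.50665723  150.3       ]
 [ 642.97636947 -236.33246127  150.3       ]]
```

arm_command --pt "0 0.1 0.6 0 0 0" --pt "0 0.1 1.2 0 0 0" --pt "0 0.1 1.8 0 0 0" --pt "0 0.1 2.4 0 0 0" --pt "0 0.1 2.9 0 0 0" --pt "0 0.1 3.4 0 0 0" --pt "0 0.1 3.9 0 0 0" --pt "0 0.1 4.3 0 0 0" --pt "0 0.1 4.6 0 0 0" --pt "0 0.1 4.6 0 0 0" --pt "0 0.1 4.6 0 0 0"

```text
t: 13.93
eef_pos: [558.7, -185.0, 301.1]
tcp_rot: [3.141, -0.0, -1.585]
ft_force: [0.4, 0.8, -2.3]
opening: 0.144
```

arm_command --pt "0 0 0.2 0 0 0" --pt "0 0 0.4 0 0 0" --pt "0 0 0.6 0 0 0" --pt "0 0 0.8 0 0 0" --pt "0 0 0.9 0 0 0" --pt "0 0 0.9 0 0 0" --pt "0 0 0.9 0 0 0"

```text
t: 14.52
eef_pos: [558.7, -185.0, 292.6]
tcp_rot: [-3.141, -0.0, -1.585]
ft_force: [-1.5, -0.1, 4.7]
opening: 0.145
```

arm_command --pt "0 0 0.05 0 0 0" --pt "0 0 0.1 0 0 0" --pt "0 0 0.1 0 0 0" --pt "0 0 0.1 0 0 0"

```text
t: 14.85
eef_pos: [558.6, -185.0, 292.3]
tcp_rot: [-3.141, -0.001, -1.585]
ft_force: [-3.3, 0.8, 12.5]
opening: 0.146
```

arm_command --pt "0 0 0.04 0 0 0" --pt "0 0 0.04 0 0 0" --pt "0 0 0.04 0 0 0" --pt "0 0 0.04 0 0 0" --pt "0 0 0.04 0 0 0" --pt "0 0 0.04 0 0 0"

```text
t: 15.35
eef_pos: [558.6, -185.0, 292.3]
tcp_rot: [-3.14, -0.001, -1.585]
ft_force: [-3.2, 2.3, 16.7]
opening: 0.141
```

```bash
python3 -c "
from h import *
s=state();print(s['t'],s['eef_pos'],s['tcp_rot'],s['ft_force'],s['moment'])
a=read_camera('wrist');b=read_camera('side')
p=cv2.resize(a[20:220,150:410],None,fx=1.5,fy=1.5,interpolation=3);q=cv2.resize(b[120:240,280:420],None,fx=2.5,fy=2.5,interpolation=3)
cv2.imwrite('pics/fin.png',np.hstack([p,q])[...,::-1]);print(state()['ft_force'])"
```

```text
15.35 [ 558.57584217 -184.9566313   292.2536651 ] [-3.14037681e+00 -6.27532031e-04 -1.58485998e+00] [-3.22298088  2.30554123 16.67713193] [ 0.35874322  0.82451699 -0.01364081]
[-4.54671762  1.82695298 15.7000803 ]
```

View pics/fin.png

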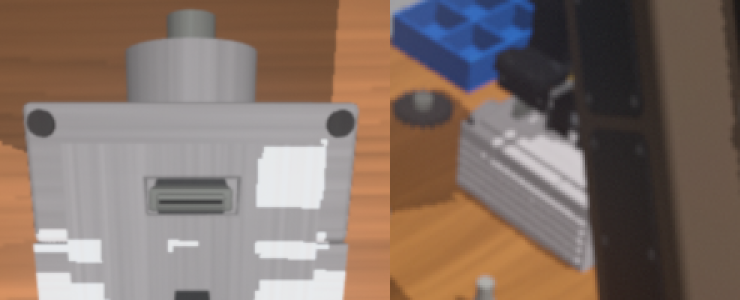

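The stud stands up through the cover's slot at (192,197), with the plate flat on the case. The push is about 16 N and steady.

```bash
python3 -c "
from cell import *
print(job_done())"
```

```text
the job is handed in; nothing more can be done
None
```

I turned the stud about 67° clockwise until its slot lay on the witness-mark line. Then I lifted the grey aluminium cover by its handle, lowered it over the stud and dowel, and pressed it home. I handed the job in at about 15.5 s, still gripping and pushing.

**Last checks:**
- **Stud:** before I fetched the cover, a close picture showed its slot in line with both marks. Afterwards the picture shows it standing through the cover's slot.
- **Seating:** the tool stopped at z = 292.3 mm, 202.3 mm above the case top. That is the height above the cover's underside at which I gripped it. More push raised the force but moved it no further, so the cover is on the frame.
- **Push and grip:** the push was 15.7 to 16.7 N, the tool was level and the grip opening was unchanged.

**Not seen directly:** the dowel end was hidden by the gripper. I infer it is seated from the cover's height and level. I commanded nothing near the other objects but did not check them one by one.

**Disagreements:** while I turned the stud, side forces reached about 25 N and the free centre seemed up to 2 mm off the camera estimate. The later pictures agreed with the camera estimate.

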